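Open the filter unit and take out the used filter

TASK

Squeeze the two green tabs on top of the white filter unit together to unclip its grey cover, lift the cover off and lay it flat, tabs up, on the blue mat. Then lift the used blue filter out by its handle and put it flat, handle up, in the red tray. Set both parts down rather than dropping them, and leave the other things on the bench where they are.

Things in the scene. Friction and masses are not known exactly. Their poses are not given: they have to be found in the camera images.
- housing_rim (a point): white filter unit, fixed, an open-topped box 136 (its x) x 100 (its y) x 84 mm high; this point is the centre of its opening at rim level, 84 mm above the bench. The opening is 108 x 70 mm (x, y); lips along its long sides hold the cover's hooks. A black hose stub, 17 mm in radius, stands out 13 mm from the -x end.
- cover_grip (a point): midway between the cover's two green tabs at the height to grip, 28 mm above the plate's underside (24 above its top face). The tabs are upright, 32 mm wide (x), 5 mm thick, and reach 34 mm above the plate's top face; their outer faces are 52 mm apart, at y = +26 and -26 mm of this point: squeeze them together along y, 37 mm over both when fully in. z is up.
- cover: grey clip-on cover on the unit's rim: plate 126 (its x) x 92 (its y) x 4 mm, 0.15 kg with its tabs. Origin at the centre of the plate's underside. A skirt goes 12 mm down below the plate, with 1.5 mm play in the opening; laid on a flat surface the cover stands on it (the grip point is then 40 mm above that surface). With both tabs held in, it lifts straight up.
- tab_a (a joint): inward travel of the green tab on the cover's +y side: 0 at rest, its hook 4 mm under a lip; 0.0075 m fully pressed (stop). A spring pushes back with 2.4 N at 0, 7 N at the stop. The hook is free from about 0.004 m (0.0055 if the cover sits off-centre).
- tab_b (a joint): the same for the tab on the -y side. Both must be held in at once to free the cover; they spring back when let go.
- filter_handle (a point): centre of the filter's handle fin, 55 mm above the filter's underside, 9 mm below the fin's top. The fin is 12 mm thick along x, 44 mm long along y, rises 28 mm above the block; its top is 15 mm below the unit's rim. Grip it from above across x, with the fingers inside the opening on the +x and -x sides of the fin.
- cartridge: used filter: blue block 98 (its x) x 60 (its y) x 36 mm, 0.16 kg, plus handle fin, standing on the floor of the unit 5 mm above the bench, under the cover. Origin at the centre of its underside. It lifts straight out, with about 5 mm of play all round.
- mat_top (a point): square blue mat, 156 x 156 x 3 mm, fixed; this point is the centre of its top face. Behind the mat and tray stands a white analyser 400 mm tall, front face at world x = 0.61 m, y from -0.34 to 0.02 m: carry parts past well in front of it.
- tray_floor (a point): red open tray, fixed, inside 116 (its x) x 140 (its y) mm, walls 4 mm thick and 34 mm high over the bench; this point is the centre of its floor, 4 mm above the bench. The filter lies in it with its long side along the tray's y axis.
- stain_a: bystander: violet dropper bottle with a white cap, 34 x 34 x 89 mm; origin at its foot
- oil_bottle: bystander: brown dropper bottle with a black cap, 34 x 34 x 70 mm; origin at its foot

How it is judged:
By the outcome, as a careful person would: the job done as asked, in the order asked, and still so for the second after the job is handed in, with the robot touching nothing.
It also fails if it takes over 72 s, if anything falls off the work surface, if the arm or the gripper's body presses on something with over 40 N, if the wrist force passes 120 N, or if a joint passes its speed limit or range.

ROBOT

A 6-joint arm with a two-finger parallel gripper is mounted at the origin on a cart in front of the work surface, level with it; the furniture and walls round the work are solid. World frame = base frame: x ahead of the robot, y to its left, z up, the work surface at z = 0. Lengths are in m, angles in rad, forces in N, time in s.
With the tool pointing down it reaches from about 0.3 to 0.775 m from the base axis. Payload 14.6 kg.
Tool frame: the origin (TCP) lies at the very end of the fingers, on their centre line; the grasp point (between the pads) lies 19 mm behind it; z points along the fingers, y is the line along which they close (so a half turn about z gives the same grasp; the last joint's range is limited). The gripper opens to 94 mm and grips with 3 to 60 N. Pads are 16 mm wide; open, the fingers measure 119 mm over their backs; the gripper's body (75 mm by 177 mm) begins 78 mm behind the grasp point.
Start: joints at [-1.36, 0.3, 1.521, -0, 1.321, -0.067], TCP at [0.151, -0.529, 0.181] pointing down, gripper open.
Joint ranges: [-3.03, 3.03], [-0.79, 2.21], [0.23, 2.52], [-1.04, 4.18], [0, 3.07], [-2.55, 2.55]. Speed limits (rad/s): [2.22, 2.22, 2.57, 3.14, 3.14, 3.14].

INTERFACE

Orientations are given as [roll, pitch, yaw] about the fixed x, y, z axes, in that order (R = Rz(yaw) Ry(pitch) Rx(roll)).
In Python, from station import ctrl gives the robot as it stands.
- The arm moves only by the shell command python3 -m pendant 'ROWS' [OPENING] [FORCE]. ROWS is JSON, a list of rows, each a list of 2 entries, a list of its own where there are three numbers: the shift along the world's x, y, z in cm, then the turn about the world's z in rad. A call has 1 to 20 rows; each row shifts and turns the commanded pose from where the row before left it; what a row does not reach is not made up. A row lasts 1/12 s, in which the tool goes at most 41.7 mm and 7.16 degrees, less where a joint would pass 70% of its speed; a pose out of reach is approached as far as the arm can. A call is refused whole if a number of a shift passes 4.17 or a number of a turn 0.125, either way. A call with a gripper value outside its range is refused whole. OPENING is the opening, from 0 (shut) to 1 (fully open), set as the call begins (- or left out, the last holds). The fingers move at their own pace and stop on an object; FORCE is the grip in N (left out, the last holds). Time passes only in rows, so rows that do not move let the fingers close. It gives the time, the measured TCP pose, the force, the opening and the grip force at its end, in the units of the state.
- ctrl.get_obs(): the state, without advancing time (a new reading comes with each control period).
- ctrl.camera(name): name is "scene" or "top"; returns a dict with "color" (420x560x3 uint8, red, green, blue), "intrinsics" (3x3 intrinsics, pixels), "k1" (the pictures are not rectified: a ray, as slopes to the right and down, at radius r is drawn at 1 + k1 r^2 times it, then the intrinsics apply), "camera_from_world" (4x4, takes a point from world to camera coordinates). Camera axes: x right, y down, z forward; pixel columns grow to the right and rows downward; lengths in m; the calibration is good to about 2 mm. A picture is of the moment at which its call begins. There is no depth.
- ctrl.hand_in(): hands the job in; it is judged then, once.
The state is a dict: "time_s": time; "qpos": joint angles; "joint_vel": joint speeds; "tau": joint torques, N m; "ee_pos": TCP position; "eef_rot": TCP orientation; "force": force on the tool from outside, world axes, zero at the start; "moment": the same for the moment, N m; "grip_width": finger opening in m; "grip_force": force on a finger pad.
Only numpy, scipy, OpenCV 4.12 (cv2) and the standard library are available. Lean on these libraries where they do the work, as an engineer would, in place of code of your own. Each camera call takes 0.05 s, during which the arm holds its last target. There are 200 camera calls.

## Working session

There is one attempt and no reset: what is moved stays moved. The work goes in short steps, Python scripts to look and compute and a shell command to move; the robot and the scene stay as the last step left them, time stands still between calls to the robot, and variables do not carry over. Pictures are saved under pics/ and viewed, at most 10 in all, crops included, and the job is handed in when it is done.

```bash
mkdir -p pics; python3 - <<'E'
from station import ctrl
import cv2,numpy as np
for n in("scene","top"):
    c=ctrl.camera(n); cv2.imwrite(f"pics/{n}0.png",c["color"][...,::-1])
    print(n,np.round(c["intrinsics"],1).tolist(),c["k1"],np.round(c["camera_from_world"],4).tolist())
o=ctrl.get_obs();print(o["time_s"],o["ee_pos"],o["eef_rot"],o["grip_width"])
E
```

```text
scene [[517.0, 0.0, 282.2], [0.0, 517.0, 209.3], [0.0, 0.0, 1.0]] -0.014566378054775434 [[-0.8624, -0.5061, 0.0097, 0.4733], [-0.2068, 0.3347, -0.9193, 0.2192], [0.462, -0.7949, -0.3933, 1.1652], [0.0, 0.0, 0.0, 1.0]]
top [[422.6, 0.0, 274.5], [0.0, 422.6, 214.1], [0.0, 0.0, 1.0]] -0.08806968750432394 [[-0.0252, -0.9997, 0.0079, -0.0169], [-0.9971, 0.0246, -0.072, 0.5618], [0.0718, -0.0097, -0.9974, 1.3904], [0.0, 0.0, 0.0, 1.0]]
0.1 [ 0.15076219 -0.52866499  0.18075311] [-3.14057009e+00 -5.70476256e-05  2.77781043e-01] 0.09401010782956015
```

View pics/scene0.png

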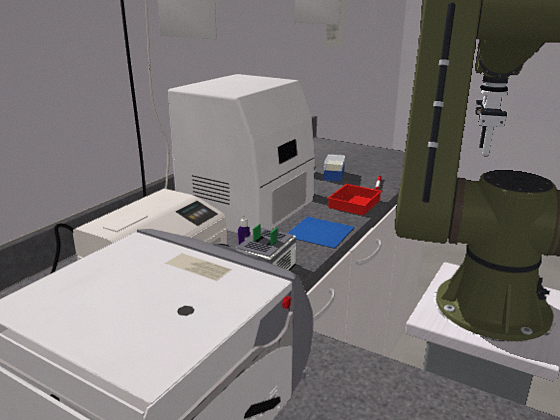

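View pics/top0.png

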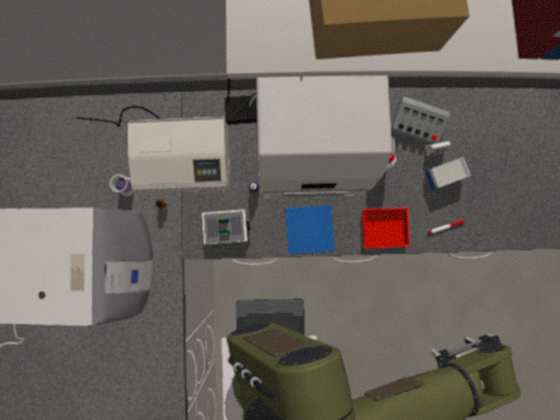

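Both pictures show the unit in the top view at about (224,227) with its green tabs, the mat at (310,230), the tray at (386,229), the violet bottle at (254,187) and the brown one at (161,203). In the scene view the tabs are near (265,235).

```bash
cat > h.py <<'E'
from station import ctrl
import cv2,numpy as np
def cam(n):
    c=ctrl.camera(n); c["hsv"]=cv2.cvtColor(c["color"],cv2.COLOR_RGB2HSV); return c
def ray(c,px):
    K=c["intrinsics"]; d=np.array([c["k1"],0,0,0,0.])
    u=cv2.undistortPoints(np.array(px,float).reshape(-1,1,2),K,d).reshape(-1,2)
    T=c["camera_from_world"]; R=T[:3,:3]
    return -R.T@T[:3,3], np.c_[u,np.ones(len(u))]@R
def plane(c,px,z):
    o,d=ray(c,px); return o+d*((z-o[2])/d[:,2])[:,None]
def proj(c,P):
    T=c["camera_from_world"]
    return cv2.projectPoints(np.array(P,float).reshape(-1,1,3),cv2.Rodrigues(T[:3,:3])[0],T[:3,3],c["intrinsics"],np.array([c["k1"],0,0,0,0.]))[0].reshape(-1,2)
def two(c1,p1,c2,p2):
    o1,d1=ray(c1,[p1]);o2,d2=ray(c2,[p2]);d1,d2=d1[0],d2[0]
    s=np.linalg.lstsq(np.c_[d1,-d2],o2-o1,rcond=None)[0]
    a,b=o1+s[0]*d1,o2+s[1]*d2; return (a+b)/2,np.linalg.norm(a-b)
def blobs(c,lo,hi,roi,amin=10):
    m=cv2.inRange(c["hsv"],np.array(lo),np.array(hi)); k=np.zeros_like(m);x0,y0,x1,y1=roi;k[y0:y1,x0:x1]=m[y0:y1,x0:x1]
    cs=cv2.findContours(k,cv2.RETR_EXTERNAL,cv2.CHAIN_APPROX_NONE)[0]
    return sorted([q for q in cs if len(q)>4 and cv2.contourArea(q)>=amin],key=cv2.contourArea,reverse=True),k
def cen(k):
    M=cv2.moments(k,True);return (M["m10"]/M["m00"],M["m01"]/M["m00"])
def rect(P):
    return cv2.minAreaRect((P[:,:2]*1000).astype(np.float32))
E
python3 - <<'E'
from h import *
t=cam("top");s=cam("scene")
b,_=blobs(t,(100,120,60),(125,255,255),(270,195,345,265));P=plane(t,b[0].reshape(-1,2),.003);print("mat",rect(P))
b,_=blobs(t,(0,150,60),(8,255,255),(350,195,420,260));P=plane(t,b[0].reshape(-1,2),.034);print("tray rim",rect(P))
for c,r in((t,(195,200,255,250)),(s,(240,215,300,255))):
    b,k=blobs(c,(45,80,20),(90,255,255),r,3)
    for q in b: print("tab",cv2.contourArea(q),q.reshape(-1,2).mean(0),cv2.boundingRect(q),rect(plane(c,q.reshape(-1,2),.122)))
    print(cen(k))
# enlarged crops
a=cv2.resize(t["color"][195:260,190:270],None,fx=7,fy=7,interpolation=cv2.INTER_CUBIC)[...,::-1]
d=cv2.resize(s["color"][205:285,215:315],None,fx=5,fy=5,interpolation=cv2.INTER_CUBIC)[...,::-1]
im=np.zeros((600,800,3),np.uint8); im[:455,:400]=cv2.resize(a,(400,325))[:455] if 0 else cv2.copyMakeBorder(cv2.resize(a,(400,325)),0,130,0,0,cv2.BORDER_CONSTANT); im[:320,400:]=cv2.resize(d,(400,320))
cv2.imwrite("pics/crop1.png",im)
E
```

```text
mat ((507.87841796875, -148.58938598632812), (155.7817840576172, 155.43966674804688), 3.0153284072875977)
tray rim ((506.8040771484375, -399.25738525390625), (133.155029296875, 158.21778869628906), 0.5158379077911377)
tab 22.5 [223.2173913  233.26086957] (218, 232, 11, 4) ((497.6238708496094, 130.46531677246094), (30.954561233520508, 9.262370109558105), 88.62908935546875)
tab 19.5 [222.71428571 219.14285714] (218, 218, 10, 4) ((540.966064453125, 131.2751007080078), (27.928768157958984, 9.301210403442383), 88.59611511230469)
(222.9090909090909, 226.65151515151516)
tab 92.5 [273.33333333 236.25641026] (269, 228, 9, 18) ((478.0453796386719, 163.4530029296875), (17.77006721496582, 90.39137268066406), 29.39006233215332)
tab 85.5 [256.58974359 232.53846154] (253, 224, 8, 17) ((524.8753051757812, 164.06228637695312), (16.817481994628906, 87.58705139160156), 32.665592193603516)
(265.2009132420091, 234.46575342465752)
```

View pics/crop1.png

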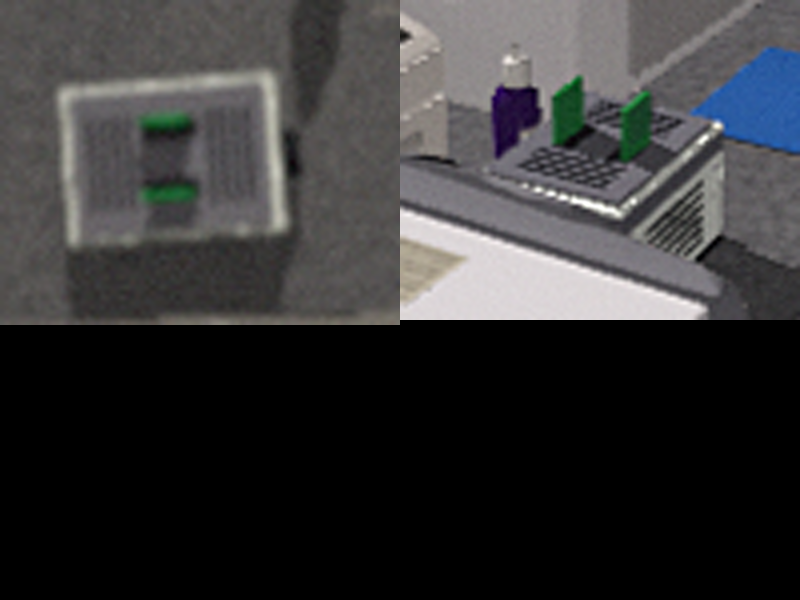

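The crop shows that the tabs are spaced along world x, and the hose stub points to world −y. So the unit's +x is close to world +y, with a small skew.

```bash
python3 - <<'E'
from h import *
t=cam("top");s=cam("scene")
# rim: bright unit outline
h=t["hsv"]; k=np.zeros(h.shape[:2],np.uint8); r=(slice(203,250),slice(195,255))
print("V rows at col 224",h[200:256,212,2].tolist()); print("V cols at row 226",h[226,195:258,2].tolist())
k[r]=((h[r][...,2]>115)).astype(np.uint8)*255
q=max(cv2.findContours(k,cv2.RETR_EXTERNAL,cv2.CHAIN_APPROX_NONE)[0],key=cv2.contourArea).reshape(-1,2)
print("rim",rect(plane(t,q,.084)))
bt,_=blobs(t,(45,80,20),(90,255,255),(195,200,255,250),3); bs,_=blobs(s,(45,80,20),(90,255,255),(240,215,300,255),3)
bt.sort(key=lambda q:q[:,0,1].mean());bs.sort(key=lambda q:q[:,0,0].mean())
for a,b in zip(bt,bs):
    x,y,w,hh=cv2.boundingRect(b); b=b.reshape(-1,2)
    top=b[b[:,1]<=y+4]
    print(two(t,a.reshape(-1,2).mean(0),s,b.mean(0)))
for n,lo,hi,roi in(("violet",(125,60,20),(150,255,255),(235,170,275,200)),("brown",(5,100,30),(20,255,255),(145,190,180,215))):
    b,_=blobs(t,lo,hi,roi,3)
    for q in b[:2]:print(n,cv2.contourArea(q),plane(t,[q.reshape(-1,2).mean(0)],.06))
m=(s["hsv"][205:250,230:250])
E
```

```text
V rows at col 224 [87, 83, 76, 74, 80, 88, 91, 83, 78, 80, 91, 123, 148, 149, 121, 103, 103, 95, 91, 83, 79, 80, 81, 82, 81, 84, 86, 91, 84, 82, 84, 85, 85, 78, 81, 89, 87, 97, 99, 107, 102, 99, 107, 103, 74, 58, 58, 57, 46, 57, 54, 48, 49, 53, 55, 53]
V cols at row 226 [82, 83, 79, 72, 81, 79, 92, 128, 175, 149, 109, 99, 83, 86, 83, 74, 84, 86, 78, 85, 76, 74, 77, 68, 64, 66, 67, 70, 67, 62, 64, 68, 82, 98, 105, 100, 91, 80, 81, 79, 84, 89, 78, 89, 78, 80, 100, 109, 143, 184, 170, 103, 41, 26, 46, 72, 84, 82, 81, 87, 91, 96, 85]
rim ((523.5831909179688, 131.66793823242188), (101.64234924316406, 141.3289794921875), 2.991271734237671)
(array([0.54416071, 0.13251363, 0.10236568]), np.float64(0.0017397625164515896))
(array([0.49831769, 0.13142411, 0.10386122]), np.float64(0.0015920461014359804))
violet 16.5 [[0.64300154 0.03465545 0.06      ]]
brown 35.5 [[0.60163839 0.33883062 0.06      ]]
```

```bash
python3 -m pendant '[[[1.8,3.2,0.4],0.067],[[1.8,3.2,0.4],0.067],[[1.8,3.2,0.4],0.067],[[1.8,3.2,0.4],0.067],[[1.8,3.2,0.4],0.067],[[1.8,3.2,0.4],0.067],[[1.8,3.2,0.4],0.067],[[1.8,3.2,0.4],0.067],[[1.8,3.2,0.4],0.067],[[1.8,3.2,0.4],0.067],[[1.8,3.2,0.4],0.067],[[1.8,3.2,0.4],0.067],[[1.8,3.2,0.4],0.067],[[1.8,3.2,0.4],0.067],[[1.8,3.2,0.4],0.067],[[1.8,3.2,0.4],0.067],[[1.8,3.2,0.4],0.067],[[1.8,3.2,0.4],0.067],[[1.8,3.2,0.4],0.067],[[0,0,0],0]]' 1 10
```

```text
time_s: 1.97
ee_pos: [0.4944, 0.0834, 0.2572]
eef_rot: [3.141, -0.001, 1.559]
force: [-0.9, -0.0, -0.5]
grip_width: 0.0939
grip_force: 0.0
```

```bash
python3 -m pendant '[[[1.4,2.5,0],0.03],[[1.4,2.4,0],0.03],[[0,0,-2],0],[[0,0,-2],0],[[0,0,-2],0],[[0,0,-2],0],[[0,0,0],0],[[0,0,0],0]]'
python3 - <<'E'
from h import *
t=cam("top");s=cam("scene");o=ctrl.get_obs();print(o["ee_pos"],o["eef_rot"][2],np.round(o["qpos"],2))
a=cv2.resize(t["color"][190:270,180:280],(500,400),interpolation=cv2.INTER_CUBIC)
d=cv2.resize(s["color"][190:270,230:290],(300,400),interpolation=cv2.INTER_CUBIC)
cv2.imwrite("pics/c2.png",np.hstack([a,d])[...,::-1])
# expected pixel of tcp, and predicted tabs
print(proj(t,[o["ee_pos"]]),proj(s,[o["ee_pos"],[.5225,.132,.112],[.5225,.132,.122]]))
for r in((240,190,300,260),):
    b,_=blobs(s,(45,80,20),(90,255,255),r,3)
    for q in b:print(cv2.boundingRect(q),cv2.contourArea(q))
E
```

```text
time_s: 2.63
ee_pos: [0.5205, 0.1277, 0.1772]
eef_rot: [-3.14, 0.0, 1.61]
force: [-0.0, -0.1, -0.2]
grip_width: 0.0941
grip_force: 0.0
[0.52134222 0.12800171 0.17869489] 1.610457896748569 [0.17 0.27 1.56 0.   1.3  0.13]
[[221.51715532 224.95933246]] [[265.71153208 205.07279195]
 [264.51284571 230.81015908]
 [264.4972275  227.0866118 ]]
(270, 228, 8, 18) 90.0
(253, 224, 8, 17) 87.0
```

View pics/c2.png

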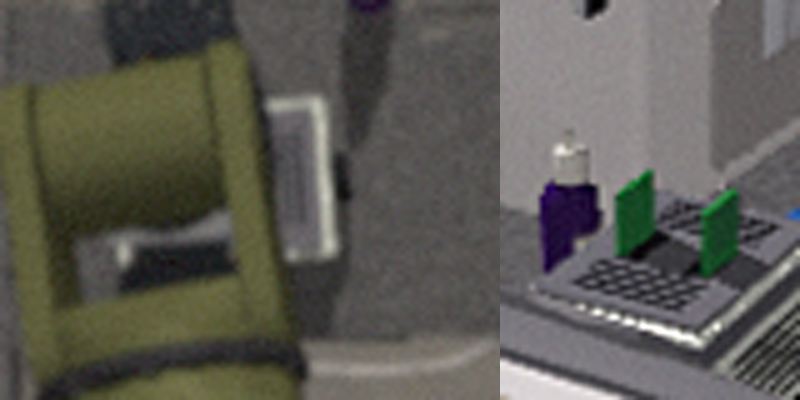

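The fingers straddle the tabs, with the predicted TCP at scene pixel (265.7,205) directly above the tabs at (253–278, 224–246). The cover and unit haven't moved, so I go down.

```bash
python3 -m pendant '[[[0.1,0.4,-1.4],0.013],[[0,0,-1.5],0],[[0,0,-1.5],0],[[0,0,-1.5],0],[[0,0,-1.5],0],[[0,0,-1],0],[[0,0,0],0],[[0,0,0],0],[[0,0,0],0]]'
```

```text
time_s: 3.48
ee_pos: [0.5225, 0.1322, 0.0945]
eef_rot: [3.14, -0.0, 1.624]
force: [-0.5, -0.9, 0.5]
grip_width: 0.094
grip_force: 0.0
```

```bash
python3 -m pendant '[[[0,0,0],0],[[0,0,0],0],[[0,0,0],0],[[0,0,0],0],[[0,0,0],0],[[0,0,0],0],[[0,0,0],0],[[0,0,0],0],[[0,0,0],0],[[0,0,0],0],[[0,0,0],0],[[0,0,0],0]]' 0 22
```

```text
time_s: 4.48
ee_pos: [0.5219, 0.1321, 0.0936]
eef_rot: [3.141, -0.0, 1.624]
force: [-2.1, -0.4, 5.1]
grip_width: 0.0351
grip_force: 22.0
```

```bash
python3 -m pendant '[[[0,0,0.4],0],[[0,0,0.4],0],[[0,0,0.4],0],[[0,0,0.4],0],[[0,0,0.4],0],[[0,0,0],0]]'
python3 - <<'E'
from h import *
s=cam("scene");o=ctrl.get_obs();print(o["force"],o["grip_width"])
b,_=blobs(s,(45,80,20),(90,255,255),(240,190,300,260),3)
for q in b:print(cv2.boundingRect(q),cv2.contourArea(q))
cv2.imwrite("pics/c3.png",cv2.resize(s["color"][190:270,215:315],(750,600),interpolation=cv2.INTER_CUBIC)[...,::-1])
E
```

```text
time_s: 4.98
ee_pos: [0.5222, 0.1322, 0.1142]
eef_rot: [3.14, -0.0, 1.624]
force: [-0.2, -0.4, -0.7]
grip_width: 0.0351
grip_force: 22.0
[ 0.30190732 -0.53888277 -1.98128431] 0.03491736303239224
(255, 217, 9, 17) 83.0
(267, 222, 8, 15) 75.0
```

View pics/c3.png

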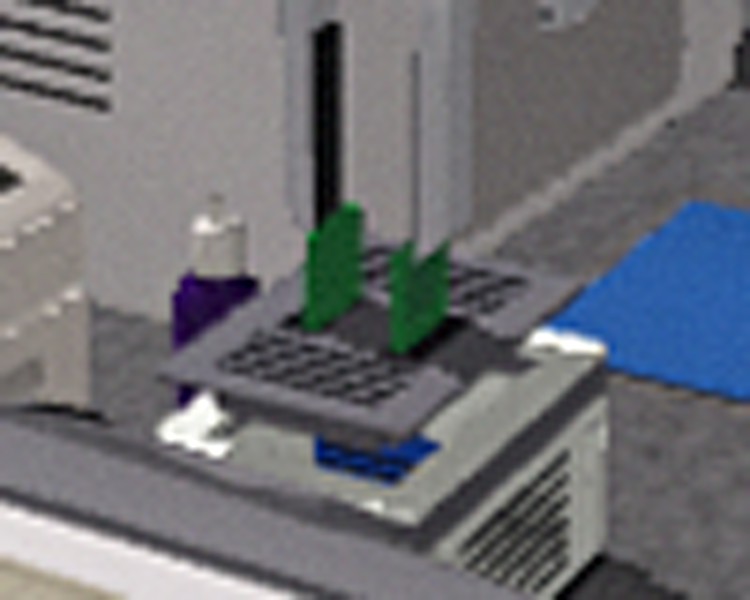

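The cover is off and level in the grip, about 20 mm up, with the blue filter visible below it. Next I carry it to the mat.

```bash
python3 -m pendant '[[[0,0,1],0],[[0,0,1.5],0],[[0,0,1.5],0],[[0,0,1],0],[[-0.2,-1,0],0],[[-0.2,-2,0],0],[[-0.2,-2,0],0],[[-0.2,-2,0],0],[[-0.2,-2,0],0],[[-0.2,-2,0],0],[[-0.2,-2,0],0],[[-0.2,-2,0],0],[[-0.2,-2,0],0],[[-0.2,-2,0],0],[[-0.3,-2,0],0],[[-0.3,-2,0],0],[[-0.2,-2,0],0],[[-0.2,-2,0],0],[[-0.2,-1.1,0],0],[[0,0,0],0]]'
python3 -m pendant '[[[0,0,-1.5],0],[[0,0,-2],0],[[0,0,-2],0],[[0,0,-2],0],[[0,0,-2],0],[[0,0,-1],0],[[0,0,0],0],[[0,0,0],0]]'
```

```text
time_s: 6.7
ee_pos: [0.489, -0.1507, 0.1627]
eef_rot: [-3.141, -0.0, 1.622]
force: [-0.9, -0.1, -2.0]
grip_width: 0.0352
grip_force: 22.0
time_s: 7.37
ee_pos: [0.4899, -0.1486, 0.0585]
eef_rot: [-3.141, -0.0, 1.624]
force: [-0.2, -1.0, -1.1]
grip_width: 0.035
grip_force: 22.0
```

```bash
python3 -m pendant '[[[0,0,-1],0],[[0,0,-0.8],0],[[0,0,-0.6],0],[[0,0,-0.4],0],[[0,0,-0.2],0],[[0,0,-0.1],0],[[0,0,-0.1],0],[[0,0,0],0],[[0,0,0],0]]'
```

```text
time_s: 8.12
ee_pos: [0.49, -0.1489, 0.0264]
eef_rot: [3.141, 0.0, 1.624]
force: [0.3, 0.6, -1.2]
grip_width: 0.0351
grip_force: 22.0
```

```bash
python3 -m pendant '[[[0,0,-0.05],0],[[0,0,-0.05],0],[[0,0,-0.05],0],[[0,0,0],0],[[0,0,0],0]]'
```

```text
time_s: 8.53
ee_pos: [0.4898, -0.1489, 0.0247]
eef_rot: [-3.142, -0.0, 1.624]
force: [0.1, 0.0, -0.8]
grip_width: 0.0351
grip_force: 22.0
```

```bash
python3 -m pendant '[[[0,0,-0.05],0],[[0,0,-0.05],0],[[0,0,0],0],[[0,0,0],0]]'
```

```text
time_s: 8.87
ee_pos: [0.4899, -0.149, 0.0245]
eef_rot: [3.141, 0.0, 1.624]
force: [-4.8, 0.7, 9.6]
grip_width: 0.0351
grip_force: 22.1
```

The cover is in contact with the mat at 9.6 N. I release it gently and go up.

```bash
python3 -m pendant '[[[0,0,0],0],[[0,0,0],0],[[0,0,0],0],[[0,0,0],0],[[0,0,0],0],[[0,0,0],0]]' 0.85; python3 -m pendant '[[[0,0,1],0],[[0,0,2],0],[[0,0,2],0],[[0,0,2],0],[[0,0,2],0],[[0,0,2],0],[[0,0,2],0],[[0,0,2],0],[[0,0,0],0]]'
```

```text
time_s: 9.37
ee_pos: [0.4897, -0.1489, 0.0235]
eef_rot: [-3.141, -0.0, 1.624]
force: [-0.5, 0.4, 0.5]
grip_width: 0.0715
grip_force: 0.0
time_s: 10.12
ee_pos: [0.4911, -0.1494, 0.1782]
eef_rot: [3.136, 0.002, 1.624]
force: [0.7, -0.4, 0.1]
grip_width: 0.0801
grip_force: 0.0
```

```bash
python3 - <<'E'
from h import *
t=cam("top");s=cam("scene")
b,k=blobs(t,(100,120,30),(130,255,255),(195,200,255,250),5)
for q in b: 
    print(cv2.contourArea(q),cv2.boundingRect(q)); 
    for z in(.041,.069): print(rect(plane(t,q.reshape(-1,2),z)))
b,k=blobs(t,(100,120,30),(130,255,255),(270,195,345,265)); print("mat",rect(plane(t,b[0].reshape(-1,2),.003)))
b,k=blobs(s,(100,120,30),(130,255,255),(230,225,310,270),3);print([cv2.boundingRect(q) for q in b])
a=cv2.resize(t["color"][200:255,190:260],(700,550),interpolation=cv2.INTER_CUBIC)
cv2.imwrite("pics/c4.png",a[...,::-1])
d=s["color"][195:275,215:375]; cv2.imwrite("pics/c4s.png",cv2.resize(d,(800,400),interpolation=cv2.INTER_CUBIC)[...,::-1])
E
```

```text
93.5 (211, 218, 30, 19)
((521.7289428710938, 131.03257751464844), (58.025978088378906, 91.4028549194336), 3.7954623699188232)
((520.4812622070312, 128.03736877441406), (56.8541145324707, 89.55677032470703), 3.7955126762390137)
mat ((505.9483947753906, -108.34814453125), (155.40097045898438, 75.14021301269531), 3.013468027114868)
[(288, 225, 22, 17), (257, 245, 16, 9)]
```

View pics/c4.png

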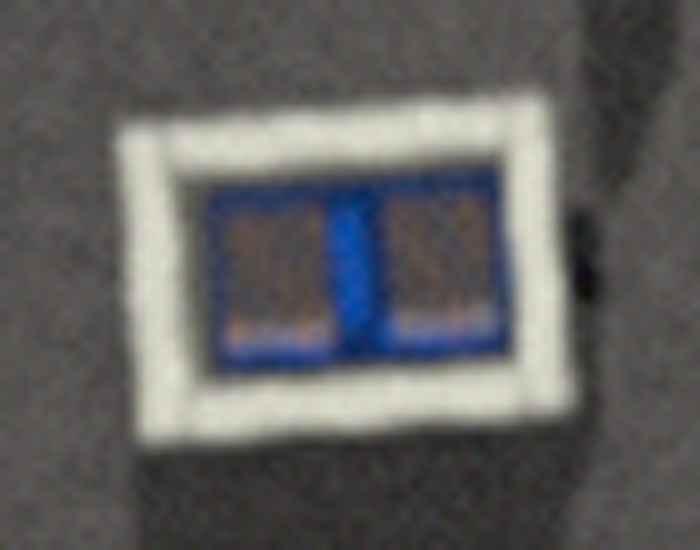

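View pics/c4s.png

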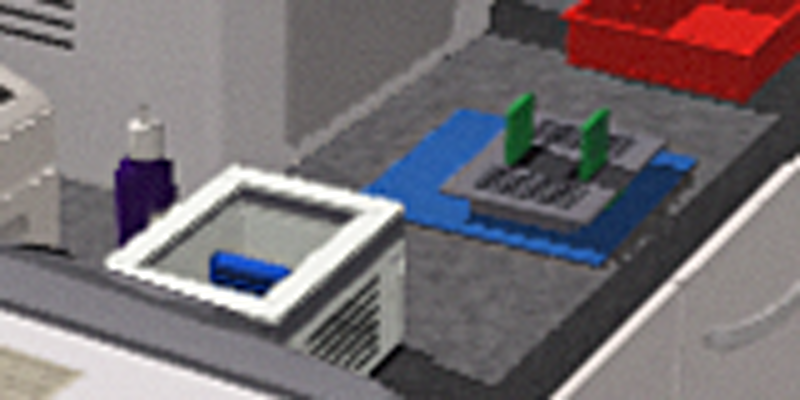

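The cover lies flat, tabs up, on the mat. The top crop shows the filter in the unit with its bright fin centred near crop pixel (351,270), which is image pixel (224.6,226.5).

```bash
python3 - <<'E'
from h import *
t=cam("top")
print(plane(t,[[224.6,226.5]],.069),proj(t,[[.522,.131,.069]]))
S=t["hsv"]
for r in(222,226,230): print([tuple(map(int,x)) for x in t["color"][r,219:232]])
E
```

```text
[[0.52153422 0.13091555 0.069     ]] [[224.5712882  226.35598031]]
[(79, 74, 74), (81, 75, 76), (95, 77, 75), (69, 72, 108), (30, 71, 148), (26, 79, 166), (16, 71, 152), (11, 52, 115), (28, 49, 94), (58, 58, 85), (86, 72, 75), (85, 75, 81), (85, 76, 71)]
[(81, 71, 70), (78, 74, 79), (77, 75, 75), (67, 67, 96), (36, 64, 128), (19, 75, 159), (22, 82, 166), (13, 66, 142), (15, 51, 101), (49, 59, 90), (70, 70, 81), (81, 72, 74), (90, 83, 75)]
[(87, 77, 77), (91, 80, 72), (80, 76, 67), (80, 77, 84), (59, 69, 119), (19, 70, 154), (16, 78, 167), (22, 71, 150), (24, 54, 108), (36, 56, 95), (66, 68, 90), (91, 84, 87), (87, 84, 81)]
```

```bash
python3 -m pendant '[[[0.2,2,0],-0.112],[[0.2,2,0],-0.112],[[0.2,2,0],-0.112],[[0.2,2,0],-0.112],[[0.2,2,0],-0.112],[[0.2,2,0],-0.112],[[0.2,2,0],-0.112],[[0.2,2,0],-0.112],[[0.2,2,0],-0.112],[[0.2,2,0],-0.112],[[0.2,2,0],-0.112],[[0.3,2,0],-0.112],[[0.3,2,0],-0.112],[[0.3,2,0],-0.112],[[0,0,0],0],[[0,0,0],0],[[0,0,0],0],[[0,0,0],0]]' 0.5 25
```

```text
time_s: 11.77
ee_pos: [0.5206, 0.1302, 0.1734]
eef_rot: [3.141, 0.001, 0.057]
force: [0.3, -0.3, -0.4]
grip_width: 0.0469
grip_force: 0.0
```

```bash
python3 -m pendant '[[[0.1,0.1,-1.5],0],[[0,0,-2],0],[[0,0,-2],0],[[0,0,-2],0],[[0,0,-1.5],0],[[0,0,-1.2],0],[[0,0,-1],0],[[0,0,-0.8],0],[[0,0,-0.6],0],[[0,0,0],0],[[0,0,0],0],[[0,0,0],0]]'
```

```text
time_s: 12.77
ee_pos: [0.5222, 0.1321, 0.0484]
eef_rot: [-3.141, -0.001, 0.056]
force: [0.4, -0.4, 0.4]
grip_width: 0.047
grip_force: 0.0
```

```bash
python3 -m pendant '[[[0,-0.1,-0.2],0],[[0,0,0],0],[[0,0,0],0],[[0,0,0],0],[[0,0,0],0],[[0,0,0],0],[[0,0,0],0],[[0,0,0],0],[[0,0,0],0],[[0,0,0],0]]' 0 25
```

```text
time_s: 13.6
ee_pos: [0.5218, 0.1311, 0.0457]
eef_rot: [3.142, 0.0, 0.056]
force: [-0.8, 0.0, -0.2]
grip_width: 0.0002
grip_force: 0.0
```

```bash
python3 -m pendant '[[[0,0,0.5],0],[[0,0,0.8],0],[[0,0,1],0],[[0,0,1],0],[[0,0,1.5],0],[[0,0,1.5],0],[[0,0,1.5],0],[[0,0,1.5],0],[[0,0,2],0],[[0,0,1],0],[[0,0,0],0]]'
```

```text
time_s: 14.52
ee_pos: [0.5229, 0.1313, 0.1717]
eef_rot: [-3.141, -0.005, 0.056]
force: [-0.1, -0.2, -0.3]
grip_width: 0.0004
grip_force: 0.0
```

The fingers shut on nothing, so I look before trying again.

```bash
python3 - <<'E'
from h import *
t=cam("top");s=cam("scene");o=ctrl.get_obs();print(o["ee_pos"],o["eef_rot"],o["grip_width"])
print(proj(s,[o["ee_pos"],[.5218,.131,.069],[.5218,.131,.0457]]))
a=cv2.resize(s["color"][165:265,215:315],(600,600),interpolation=cv2.INTER_CUBIC)
cv2.imwrite("pics/c5.png",a[...,::-1])
b,k=blobs(s,(100,120,30),(130,255,255),(230,225,287,270),3);print([cv2.boundingRect(q) for q in b])
E
```

```text
[0.52171538 0.13105386 0.16860699] [-3.14158120e+00 -1.85431632e-04  5.57840200e-02] 0.00043576295017004976
[[264.91252499 209.35401302]
 [265.03568452 246.46747364]
 [265.0678088  254.82384306]]
[(257, 245, 16, 9)]
```

View pics/c5.png

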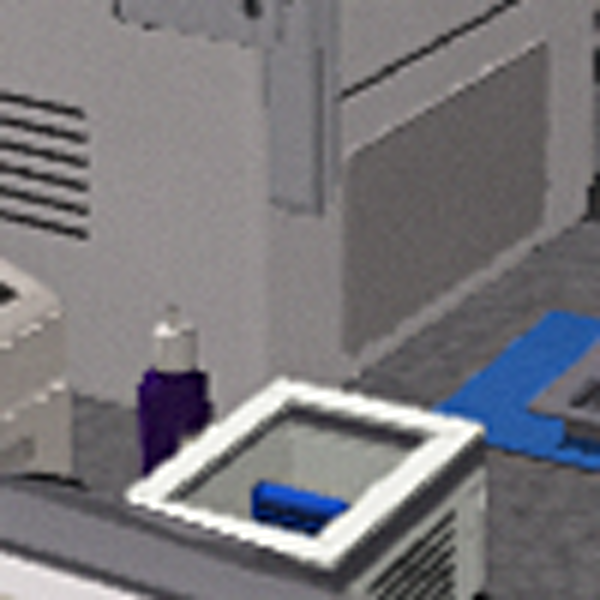

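The closed fingertips end at scene pixel (265,200), but the reported TCP projects to (265,209). The tips therefore seem about 25 mm above the reported TCP, which explains the miss over the fin. I check this by differencing frames.

```bash
python3 -c "
from h import *
s=cam('scene');np.save('a.npy',s['color']);print(ctrl.get_obs()['ee_pos'])"
python3 -m pendant '[[[0,0,2],0],[[0,0,2],0],[[0,0,0],0],[[0,0,0],0],[[0,0,0],0]]' | head -2
python3 - <<'E'
from h import *
s=cam('scene');o=ctrl.get_obs()["ee_pos"];print(o,proj(s,[o,o-[0,0,.04],o-[0,0,.015]]).round(1).tolist())
d=np.abs(s["color"].astype(int)-np.load("a.npy")).sum(2)
for r in range(178,216): print(r,d[r,255:275].tolist())
E
```

```text
[0.52144117 0.13102134 0.16795329]
time_s: 15.08
ee_pos: [0.5214, 0.131, 0.2073]
[0.52129136 0.13097548 0.2072135 ] [[265.0, 194.3], [265.1, 209.9], [265.0, 200.2]]
178 [14, 8, 4, 7, 7, 18, 20, 6, 11, 10, 6, 32, 8, 44, 85, 5, 7, 3, 4, 9]
179 [15, 10, 11, 2, 10, 24, 15, 8, 7, 12, 27, 11, 2, 37, 86, 14, 4, 12, 8, 6]
180 [4, 5, 14, 13, 11, 3, 17, 2, 5, 16, 13, 24, 4, 27, 75, 4, 7, 1, 5, 2]
181 [22, 13, 7, 5, 8, 10, 1, 7, 21, 7, 8, 21, 5, 33, 108, 6, 32, 6, 2, 14]
182 [9, 5, 14, 12, 9, 37, 27, 10, 7, 10, 7, 8, 10, 34, 76, 19, 69, 16, 6, 8]
183 [1, 5, 3, 35, 18, 60, 58, 22, 26, 25, 7, 9, 24, 34, 100, 22, 53, 17, 4, 7]
184 [13, 3, 19, 7, 19, 20, 45, 45, 76, 76, 53, 31, 3, 27, 91, 33, 38, 3, 5, 7]
185 [10, 13, 8, 4, 5, 20, 17, 102, 65, 32, 53, 52, 5, 44, 39, 67, 47, 11, 7, 20]
186 [0, 10, 17, 6, 4, 74, 259, 263, 108, 15, 18, 16, 6, 8, 31, 42, 56, 10, 5, 17]
187 [24, 3, 6, 1, 43, 196, 235, 84, 37, 18, 3, 27, 58, 43, 34, 54, 40, 9, 9, 6]
188 [5, 17, 19, 14, 2, 47, 30, 15, 15, 25, 6, 22, 55, 39, 8, 45, 46, 2, 7, 4]
189 [5, 6, 10, 11, 8, 22, 21, 6, 23, 9, 11, 6, 54, 37, 11, 71, 45, 4, 8, 7]
190
[... 1269 characters left out ...]
, 6, 3, 17, 5, 7, 5, 4, 5, 3, 18, 6, 8, 18, 5, 9]
207 [1, 10, 20, 3, 3, 7, 8, 8, 19, 13, 7, 7, 4, 8, 6, 21, 5, 6, 6, 8]
208 [7, 5, 4, 5, 7, 23, 19, 16, 3, 14, 6, 10, 14, 10, 3, 12, 11, 8, 12, 2]
209 [4, 5, 27, 18, 6, 3, 15, 6, 6, 12, 5, 9, 15, 15, 10, 1, 6, 7, 17, 5]
210 [4, 6, 5, 5, 8, 9, 6, 9, 11, 5, 11, 5, 13, 11, 5, 5, 6, 20, 9, 4]
211 [7, 12, 11, 12, 15, 8, 3, 11, 15, 9, 7, 2, 2, 7, 22, 9, 7, 9, 2, 10]
212 [8, 3, 4, 18, 9, 9, 7, 14, 13, 17, 6, 3, 3, 4, 21, 2, 4, 3, 13, 15]
213 [8, 16, 0, 17, 7, 7, 21, 4, 22, 15, 9, 6, 7, 16, 19, 12, 19, 6, 15, 11]
214 [5, 11, 13, 4, 20, 9, 3, 4, 7, 3, 3, 14, 12, 3, 4, 7, 8, 5, 7, 5]
215 [25, 17, 10, 5, 8, 13, 16, 7, 7, 22, 4, 6, 8, 9, 4, 8, 6, 13, 3, 7]
```

That confirms it: the tips are 24 mm above the reported TCP, and x and y agree. I regrip with the TCP 24 mm lower.

```bash
python3 -m pendant '[[[0,0,0],0],[[0,0,-2],0],[[0,0,-2],0],[[0,0,-2],0],[[0,0,-2],0],[[0,0,-2],0],[[0,0,-2],0],[[0,0,-1.5],0],[[0,0,-1],0],[[0,0,-0.6],0],[[0,0,0],0],[[0,0,0],0],[[0,0,0],0]]' 0.5 25; python3 -m pendant '[[[0,0,-0.4],0],[[0,0,-0.3],0],[[0,0,-0.3],0],[[0,0,-0.3],0],[[0,0,0],0],[[0,0,0],0]]'
```

```text
time_s: 16.22
ee_pos: [0.5223, 0.1312, 0.0586]
eef_rot: [-3.141, -0.001, 0.056]
force: [0.8, -0.5, -0.9]
grip_width: 0.0471
grip_force: 0.0
time_s: 16.72
ee_pos: [0.5217, 0.1311, 0.0445]
eef_rot: [3.142, 0.0, 0.056]
force: [0.4, 0.2, -0.7]
grip_width: 0.0467
grip_force: 0.0
```

```bash
python3 -m pendant '[[[0,0,-0.3],0],[[0,0,-0.3],0],[[0,0,-0.3],0],[[0,0,-0.3],0],[[0,0,-0.2],0],[[0,0,0],0],[[0,0,0],0]]'
```

```text
time_s: 17.3
ee_pos: [0.5218, 0.1311, 0.0306]
eef_rot: [3.142, 0.0, 0.056]
force: [-1.3, -0.6, -0.1]
grip_width: 0.0471
grip_force: 0.0
```

```bash
python3 -m pendant '[[[0,0,-0.2],0],[[0,0,-0.2],0],[[0,0,-0.2],0],[[0,0,-0.2],0],[[0,0,0],0],[[0,0,0],0]]';  python3 -m pendant '[[[0,0,0],0],[[0,0,0],0],[[0,0,0],0],[[0,0,0],0],[[0,0,0],0],[[0,0,0],0],[[0,0,0],0],[[0,0,0],0]]' 0 25
```

```text
time_s: 17.8
ee_pos: [0.5218, 0.1311, 0.0226]
eef_rot: [3.142, 0.0, 0.056]
force: [0.0, 0.5, 0.4]
grip_width: 0.0469
grip_force: 0.0
time_s: 18.47
ee_pos: [0.5219, 0.1311, 0.0228]
eef_rot: [-3.142, -0.0, 0.056]
force: [-0.7, 0.6, 0.6]
grip_width: 0.0122
grip_force: 25.0
```

The fin is gripped: the width reads 12.2 mm. I lift it straight out and check.

```bash
python3 -m pendant '[[[0,0,0.4],0],[[0,0,0.8],0],[[0,0,1],0],[[0,0,1],0],[[0,0,1.3],0],[[0,0,1.3],0],[[0,0,1.3],0],[[0,0,1.3],0],[[0,0,1.3],0],[[0,0,1.3],0],[[0,0,1],0],[[0,0,0],0],[[0,0,0],0]]'
python3 - <<'E'
from h import *
s=cam("scene");b,k=blobs(s,(100,120,30),(130,255,255),(225,180,287,265),3);print([cv2.boundingRect(q) for q in b]);z=.125;print(proj(s,[[.522,.131,z],[.522,.18,z-.02],[.522,.082,z-.02]]).round().tolist())
E
```

```text
time_s: 19.55
ee_pos: [0.5219, 0.1311, 0.1432]
eef_rot: [-3.141, -0.001, 0.056]
force: [-0.0, -0.1, -1.8]
grip_width: 0.0116
grip_force: 25.0
[(244, 201, 41, 35)]
[[265.0, 226.0], [254.0, 241.0], [275.0, 226.0]]
```

```bash
python3 -m pendant '[[[-0.2,-1,0],0],[[-0.3,-1.5,0],0],[[-0.3,-2,0],0],[[-0.3,-2,0],0],[[-0.3,-2,0],0],[[-0.3,-2,0],0],[[-0.3,-2,0],0],[[-0.3,-2,0],0],[[-0.3,-2,0],0],[[-0.4,-2,0],0],[[0,-2,0],0],[[0,-2,0],0],[[0,-2,0],0],[[0,-2,0],0],[[0,-2,0],0],[[0,-2,0],0],[[0,-2,0],0],[[0,-2,0],0]]' | head -2
python3 -m pendant '[[[0,-2,0],-0.01],[[0,-2,0],-0.01],[[0.2,-2,0],-0.01],[[0.2,-2,0],-0.01],[[0.2,-2,0],-0.01],[[0.2,-2,0],0],[[0.2,-2,0],0],[[0.2,-2,0],0],[[0.2,-1.5,0],0],[[0.1,-1,0],0],[[0,0,0],0],[[0,0,0],0],[[0,0,0],0]]'
```

```text
time_s: 21.1
ee_pos: [0.4909, -0.2152, 0.142]
time_s: 22.18
ee_pos: [0.5067, -0.3982, 0.1425]
eef_rot: [-3.141, 0.0, 0.006]
force: [-1.5, 0.1, -1.3]
grip_width: 0.0114
grip_force: 25.0
```

```bash
python3 -m pendant '[[[0,0,-1],0],[[0,0,-1.5],0],[[0,0,-1.5],0],[[0,0,-1.5],0],[[0,0,-1.5],0],[[0,0,-1.5],0],[[0,0,-1],0],[[0,0,-0.8],0],[[0,0,-0.6],0],[[0,0,-0.4],0],[[0,0,-0.3],0],[[0,0,0],0],[[0,0,0],0]]'; python3 -m pendant '[[[0,0,-0.1],0],[[0,0,-0.1],0],[[0,0,-0.1],0],[[0,0,0],0],[[0,0,0],0]]'
```

```text
time_s: 23.27
ee_pos: [0.507, -0.399, 0.0271]
eef_rot: [3.141, -0.0, 0.006]
force: [0.3, 0.6, -1.2]
grip_width: 0.0116
grip_force: 25.0
time_s: 23.68
ee_pos: [0.5068, -0.3989, 0.0238]
eef_rot: [-3.142, -0.0, 0.006]
force: [0.0, -0.1, -0.6]
grip_width: 0.0119
grip_force: 25.0
```

```bash
python3 -m pendant '[[[0,0,-0.05],0],[[0,0,-0.05],0],[[0,0,-0.05],0],[[0,0,0],0],[[0,0,0],0]]'
```

```text
time_s: 24.1
ee_pos: [0.5068, -0.3989, 0.0222]
eef_rot: [-3.142, 0.0, 0.006]
force: [-0.6, -0.9, -1.4]
grip_width: 0.0118
grip_force: 25.0
```

```bash
python3 -m pendant '[[[0,0,-0.05],0],[[0,0,-0.03],0],[[0,0,0],0],[[0,0,0],0]]'
```

```text
time_s: 24.43
ee_pos: [0.5069, -0.399, 0.0218]
eef_rot: [3.141, -0.0, 0.006]
force: [-1.3, 2.6, 5.5]
grip_width: 0.0118
grip_force: 25.0
```

Contact is made at 5.5 N. I open the fingers, rise and retreat.

```bash
python3 -m pendant '[[[0,0,0],0],[[0,0,0],0],[[0,0,0],0],[[0,0,0],0],[[0,0,0],0]]' 0.5; python3 -m pendant '[[[0,0,0.5],0],[[0,0,1.5],0],[[0,0,2],0],[[0,0,2],0],[[0,0,2],0],[[0,0,2],0],[[0,0,2],0],[[0,0,2],0],[[-2,-1,1],0],[[-3,-1.5,0],0],[[-3,-1.5,0],0],[[-3,-1.5,0],0],[[-3,-1.5,0],0],[[-3,-1.5,0],0],[[0,0,0],0],[[0,0,0],0]]'
python3 - <<'E'
from h import *
t=cam("top");s=cam("scene")
b,_=blobs(t,(100,120,30),(130,255,255),(350,195,420,260));
for q in b[:2]:print("filter",rect(plane(t,q.reshape(-1,2),.04)))
b,_=blobs(t,(45,80,20),(90,255,255),(270,195,350,265),3)
for q in b:print("tab",rect(plane(t,q.reshape(-1,2),.053)))
for n,lo,hi,roi in(("violet",(125,60,20),(150,255,255),(235,170,275,200)),("brown",(5,100,30),(20,255,255),(145,190,180,215))):
    b,_=blobs(t,lo,hi,roi,3); print(n,plane(t,[b[0].reshape(-1,2).mean(0)],.06))
A=cv2.resize(t["color"][190:270,190:430],(800,267),interpolation=cv2.INTER_CUBIC);B=cv2.resize(s["color"][170:270,230:400],(560,329),interpolation=cv2.INTER_CUBIC)
cv2.imwrite("pics/c6.png",np.vstack([A,cv2.copyMakeBorder(B,0,0,0,240,cv2.BORDER_CONSTANT)])[...,::-1])
E
```

```text
time_s: 24.85
ee_pos: [0.5068, -0.3989, 0.0213]
eef_rot: [-3.142, 0.0, 0.006]
force: [0.2, -0.2, -0.5]
grip_width: 0.0418
grip_force: 0.0
time_s: 26.18
ee_pos: [0.3357, -0.4846, 0.172]
eef_rot: [3.141, -0.0, 0.003]
force: [0.3, 0.4, 1.2]
grip_width: 0.047
grip_force: 0.0
filter ((508.1568908691406, -395.2037048339844), (58.45415496826172, 99.10610961914062), 1.9408233165740967)
tab ((466.47137451171875, -148.73544311523438), (29.334074020385742, 9.738504409790039), 88.5097427368164)
tab ((510.7058410644531, -145.38232421875), (9.292113304138184, 27.173568725585938), 5.661325454711914)
violet [[0.64350743 0.03583536 0.06      ]]
brown [[0.60153111 0.33847764 0.06      ]]
```

View pics/c6.png

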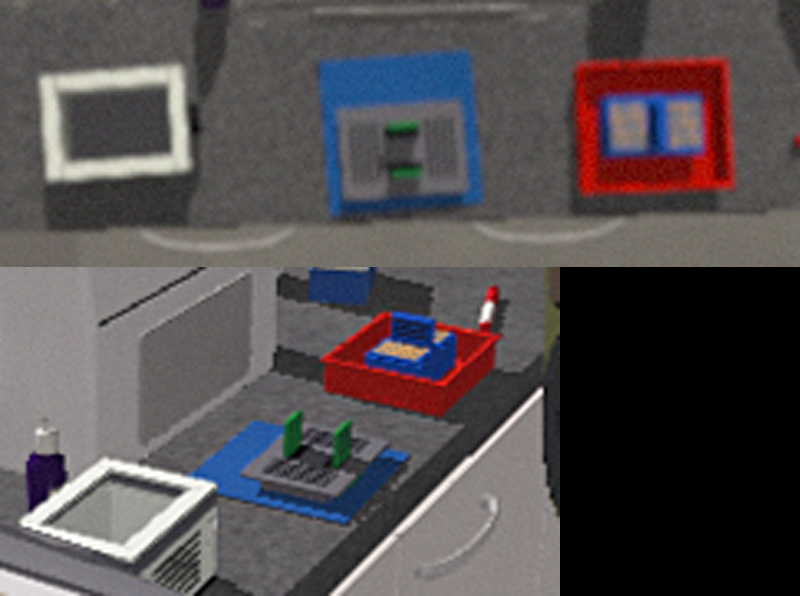

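The picture shows the unit empty, the cover flat with its tabs up on the mat, and the filter flat with its handle up in the tray. The bottles haven't moved.

```bash
python3 -c "
from station import ctrl
print(ctrl.get_obs()['time_s'],ctrl.hand_in())"
```

```text
the job is handed in; nothing more can be done
26.2833 None
```

The job is handed in at 26.3 s: the cover lies flat, tabs up, on the mat, and the filter lies flat, handle up, in the tray; the first filter grip closed just above the fin because the fingertips sit about 24 mm above the reported TCP, and the corrected second grip held.

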